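Gauge a cable-reel spindle and snap its end cap on

TASK

Slide the bench caliper's movable jaw shut on the spindle until both jaws bear firmly against its shaft for a moment, and leave it shut there. Then take the narrow ribbed snap cap and press it open side down onto the spindle's stud: feel the click, and keep pressing past it until the cap sits fully home on the shoulder. Finish while still holding the cap and pressing it firmly down; do not let go, and leave the other things on the bench where they are.

Things in the scene. Friction and masses are not known exactly. Their poses are not given: they have to be found in the camera images.
- jig: Bench caliper stand, fixed, turned about z: dark wooden base plate 130 (x) x 220 (y) x 12 mm; along its +x side a steel beam parallel to y (x = 38 to 52 mm), top 46 mm above the bench. Origin: centre of the plate's underside, on the bench; z up. Jaws: steel blades 80 x 12 x 24 mm from the beam to -x, 24 to 48 mm above the bench; the fixed one is at the -y end, its face at y = -50 mm.
- jaw (a joint): Slide of the movable jaw along the stand's y axis: the value is the gap between the two measuring faces in m (0 shut empty, at most 0.09; 0.030 when shut on the spindle's shaft); the movable face is at y = value - 50 mm in the stand's frame. It closes toward the stand's -y. Sliding friction about 2 N; it stays where it is left. A steady push of about 10 N makes both jaws bear firmly on the shaft.
- thumb_post_top (a point): Centre of the top of the upright thumb post on the movable jaw's slider, 87 mm above the bench. The post is 20 mm along the stand's x and 14 mm along its y, and stands free from 52 to 87 mm above the bench. It is at x = 45 mm in the stand's frame and 40 mm to the +y side of the movable jaw's face. Grip it from above or push it to slide the jaw.
- spindle: Loose turned spindle, 0.3 kg, upright on the plate between the jaws. Origin: centre of its underside, 12 mm above the bench; z up. Foot flange 44 mm diameter, 8 mm thick (passes under the jaws); shaft 30 mm diameter up to a flat shoulder at 66 mm; then a stud 18 mm diameter, 32 mm long, its last 6 mm tapering to 12 mm. The closing jaw slides it (about 2 N) to the fixed jaw.
- shoulder (a point): Centre of the spindle's shoulder, 78 mm above the bench; the stud rises 32 mm above it. Three sprung balls stand 2.5 mm out of the stud, 8.5 mm above the shoulder. A cap pushed down meets them with its rim about 12 mm above the shoulder, needs 8 to 20 N until about 4.5 mm above it, then clicks (the force drops to nothing) and comes to rest on the shoulder, where the force rises again.
- cap: The snap cap: black plastic, ribbed, 34 mm diameter, 38 mm high, about 30 g, standing on the bench open side down. Origin: centre of its open underside; z up through the closed top. Its mouth is 20 mm wide with a 4 mm thick inner lip; above it a 26 mm wide groove for the balls up to 14 mm, then a 20 mm bore up to 35 mm from the rim.
- wide_cap: Bystander: a flat solid black lid 52 mm diameter, 15 mm high, the wrong one. Origin at its underside centre.
- tape_roll: Bystander: roll of tape, lying flat, 60 mm diameter, 38 mm hole, 24 mm high. Origin at its underside centre.
- torch: Bystander: dark metal torch standing on end, 42 mm diameter, 125 mm tall. Origin at its underside centre.
- screw_jar: Bystander: jar with a lid, 60 mm diameter, 75 mm tall. Origin at its underside centre.
- screwdriver: Bystander: screwdriver about 200 mm long, lying along its own x axis beyond the stand.
- battery: Bystander: battery block 26 x 48 x 17 mm. Origin at its underside centre.
- bare_pin: Bystander: steel pin 12 mm diameter, 70 mm long, lying along its own x axis.
Things that resemble listed ones, but are neither listed nor needed, are in the scene too. Several things look just like the cap: the one meant starts farthest to the robot's left.

How it is judged:
On the way, in this order (a step that is already met when the one before it is completed fails the run):
1. the movable jaw is shut on the spindle's shaft and both jaws bear on it with more than 2 N (value of joint jaw between 0.027 and 0.033 m and y of spindle in the frame of jig between -0.039 and -0.031 m and x of spindle in the frame of jig between -0.045 and 0.02 m and angle between spindle's own z axis and vertical below 0.07 rad and contact force between each of jaw_c0, jig_c0 and spindle above 2 N), for 0.1 s.
2. the cap has clicked over the balls and sits fully home on the shoulder (z of cap in the frame of shoulder between -0.003 and 0.002 m and horizontal distance between cap and shoulder below 0.003 m and angle between the z axis of cap and the z axis of spindle, either way round below 0.07 rad), for 0.1 s.
At the end, for the whole second after the job is handed in: Cap home on the stud (rim within 2 mm of the shoulder, centred within 3 mm, straight within 4 degrees), pressed on with more than 5 N, fingers still on it; spindle upright against the fixed jaw, movable jaw still shut on it (gap 27 to 33 mm) (all of step 2 and value of joint jaw between 0.027 and 0.033 m and y of spindle in the frame of jig between -0.039 and -0.031 m and x of spindle in the frame of jig between -0.045 and 0.02 m and angle between spindle's own z axis and vertical below 0.07 rad and contact force between cap and spindle above 5 N and contact force between the fingers and cap above 5 N and linear speed of each of cap, spindle below 0.02 m/s); the arm keeps its last pose, push and grip.
It fails at once if any other thing on the bench is moved more than 30 mm (distance of any of wide_cap, tape_roll, torch, screw_jar, screwdriver, battery, bare_pin from where it was at the start of the episode above 0.03 m).
It also fails if it takes over 67 s, if anything falls off the work surface, if the arm or the gripper's body presses on something with over 40 N, if the wrist force passes 120 N, or if a joint passes its speed limit or range.

ROBOT

A 6-joint arm with a two-finger parallel gripper is mounted at the origin on the work surface. World frame = base frame: x ahead of the robot, y to its left, z up, the work surface at z = 0. Lengths are in m, angles in rad, forces in N, time in s.
With the tool pointing down it reaches from about 0.375 to 0.9 m from the base axis. Payload 3.1 kg.
Tool frame: the origin (TCP) lies on the centre line of the jaws, within the pads' length; the fingertips stand 14 mm ahead of it and the grasp point (between the pads) lies 5 mm behind it; z points along the fingers, y is the line along which they close (so a half turn about z gives the same grasp; the last joint's range is limited). The gripper opens to 87 mm and grips with 3 to 60 N. Pads are 19 mm wide; open, the fingers measure 117 mm over their backs; the gripper's body (75 mm by 190 mm) begins 51 mm behind the grasp point.
Start: joints at [1.012, 0.527, 1.433, -0, 1.181, -0.178], TCP at [0.232, 0.58, 0.237] pointing down, gripper open.
Joint ranges: [-3.08, 3.08], [-0.75, 2.2], [0.22, 2.44], [-1.43, 4.57], [0, 2.65], [-2.85, 2.85]. Speed limits (rad/s): [2.79, 2.79, 3.14, 3.14, 3.14, 3.14].

INTERFACE

Orientations are given as a unit quaternion [x, y, z, w].
In Python, from rig import robot gives the robot as it stands.
- The arm moves only by the tool move_arm, never from a script. Its argument "commands" is a list of rows, each an object with "hand": the finger opening in cm, from 0 to 8.7; "travel": the shift along the tool's x, y, z in cm, a list of three; "twist": the turn, a rotation vector about the tool's x, y, z in degrees, a list of three. In form: [{"hand": hand, "travel": [dx, dy, dz], "twist": [wx, wy, wz]}, ...]. A call has 1 to 5 rows; each row shifts and turns the commanded pose from where the row before left it, along the tool's axes as they then stand; what a row does not reach is not made up. A row lasts 1/12 s, in which the tool goes at most 41.7 mm and 7.16 degrees, less where a joint would pass 70% of its speed; a pose out of reach is approached as far as the arm can. A call is refused whole if a number of a shift passes 4.17 or a number of a turn 7.16, either way. A call with a gripper value outside its range is refused whole. The fingers move at their own pace and stop on an object; "force" is the grip in N (left out, the last holds). Time passes only in rows, so rows that do not move let the fingers close. It gives the time, the measured TCP pose, the force, the opening and the grip force at its end, in the units of the state.
- robot.get_obs(): the state, without advancing time (a new reading comes with each control period).
- robot.camera(name): name is "scene" or "top" or "wrist"; returns a dict with "frame" (420x560x3 uint8, red, green, blue), "fov_y" (degrees; the focal length in pixels is half the picture's height over the tangent of half this angle, whatever the lens; pixels are square), "cx", "cy" (the principal point, pixels), "extrinsics" (4x4, takes a point from camera to world coordinates); the wrist camera has in their place "T_tool_cam" (4x4, takes a point from camera to tool coordinates, whose origin is the TCP and whose axes are the flange's). Camera axes: x right, y down, z forward; pixel columns grow to the right and rows downward; lengths in m; the calibration is good to about 2 mm. The wrist camera is an equidistant fisheye: a pixel r from the principal point sees the ray r / f radians off the axis. A picture is of the moment at which its call begins: read the wrist's pose just before it. There is no depth.
- robot.hand_in(): hands the job in; it is judged then, once.
The state is a dict: "time": time; "q": joint angles; "joint_velocities": joint speeds; "joint_torque": joint torques, N m; "position": TCP position; "tool_rot": TCP orientation; "ft_force": force on the tool from outside, world axes, zero at the start; "moment": the same for the moment, N m; "grip_width": finger opening in m; "grip_force": force on a finger pad.
Only numpy, scipy, OpenCV 4.12 (cv2) and the standard library are available. Lean on these libraries where they do the work, as an engineer would, in place of code of your own. Each camera call takes 0.05 s, during which the arm holds its last target. There are 200 camera calls.

## Working session

There is one attempt and no reset: what is moved stays moved. The work goes in short steps, Python scripts to look and compute and a tool call to move; the robot and the scene stay as the last step left them, time stands still between calls to the robot, and variables do not carry over. Pictures are saved under pics/ and viewed, at most 10 in all, crops included, and the job is handed in when it is done.

Besides the shell and the picture viewer there is one more tool, called after "Request:" by a JSON object that holds its "name" and its "arguments". move_arm: Moves the arm, as the interface text tells. Its arguments: {"type":"object","properties":{"commands":{"type":"array"},"force":{"type":"number"}},"required":["commands"]}

```bash
mkdir -p pics; cat > h.py <<'E'
import numpy as np, cv2
from rig import robot
from scipy.spatial.transform import Rotation as R
def snap(n,f):
    o=robot.get_obs(); c=robot.camera(n); cv2.imwrite('pics/'+f,c['frame'][:,:,::-1]); return o,c
def ray(c,u,v,o=None):
    f=210/np.tan(np.radians(c['fov_y']/2)); x=(u-c['cx']); y=(v-c['cy'])
    if 'extrinsics' in c: T=np.array(c['extrinsics']); d=np.array([x/f,y/f,1.])
    else:
        W=np.eye(4); W[:3,:3]=R.from_quat(o['tool_rot']).as_matrix(); W[:3,3]=o['position']; T=W@np.array(c['T_tool_cam'])
        r=np.hypot(x,y); t=r/f; d=np.array([x/r*np.sin(t),y/r*np.sin(t),np.cos(t)])
    d=T[:3,:3]@d; return T[:3,3],d/np.linalg.norm(d)
def atz(c,u,v,z,o=None):
    p,d=ray(c,u,v,o); return p+d*(z-p[2])/d[2]
def tri(rs):
    A=0;b=0
    for p,d in rs:
        M=np.eye(3)-np.outer(d,d); A=A+M; b=b+M@p
    x=np.linalg.solve(A,b); return x,[np.linalg.norm((np.eye(3)-np.outer(d,d))@(x-p)) for p,d in rs]
def proj(c,P,o=None):
    f=210/np.tan(np.radians(c['fov_y']/2))
    if 'extrinsics' in c: T=np.array(c['extrinsics'])
    else:
        W=np.eye(4); W[:3,:3]=R.from_quat(o['tool_rot']).as_matrix(); W[:3,3]=o['position']; T=W@np.array(c['T_tool_cam'])
    q=np.linalg.inv(T)@np.r_[P,1]
    if 'extrinsics' in c: return c['cx']+f*q[0]/q[2],c['cy']+f*q[1]/q[2]
    t=np.arctan2(np.hypot(q[0],q[1]),q[2]);r=np.hypot(q[0],q[1]); return c['cx']+f*t*q[0]/r,c['cy']+f*t*q[1]/r
E
python3 - <<'E'
from h import *
import pickle
d={}
for n in('scene','top','wrist'):
    d[n]=snap(n,n+'0.png'); c=d[n][1]; print(n,c['fov_y'],c['cx'],c['cy'],np.round(c.get('extrinsics',c.get('T_tool_cam')),3).tolist())
pickle.dump(d,open('d0.pkl','wb')); o=robot.get_obs();print(o)
im=np.hstack([cv2.imread('pics/scene0.png'),cv2.imread('pics/top0.png')])
E
```

```text
scene 42.91772419193431 277.7191061084528 207.69979115426867 [[0.872, 0.343, -0.35, 1.008], [0.49, -0.615, 0.618, -0.818], [-0.004, -0.71, -0.704, 1.035], [0.0, 0.0, 0.0, 1.0]]
top 49.734643740150304 271.47575195837135 202.92566579700954 [[0.021, -0.998, 0.054, 0.47], [-1.0, -0.02, 0.022, -0.001], [-0.021, -0.054, -0.998, 1.252], [0.0, 0.0, 0.0, 1.0]]
wrist 65.70646984690485 278.8425087730215 208.56139811622617 [[0.0, -0.952, -0.306, 0.084], [1.0, 0.001, -0.0, 0.001], [0.0, -0.306, 0.952, -0.147], [0.0, 0.0, 0.0, 1.0]]
{'time': 0.15, 'q': array([ 1.01153083e+00,  5.28243237e-01,  1.43362107e+00,  4.02589406e-06,
        1.18139500e+00, -1.78524965e-01]), 'joint_velocities': array([-0.00145609, -0.00313043, -0.0037245 ,  0.00035884,  0.00032768,
       -0.00045204]), 'joint_torque': array([ 9.06548066e-04, -4.40430272e+01, -1.76842207e+01,  6.34007715e-02,
        5.52882208e-02, -1.06903706e-04]), 'position': array([0.23194804, 0.57978084, 0.23579802]), 'tool_rot': array([ 1.89223172e-01,  9.81933754e-01, -7.76594703e-04, -3.02221756e-04]), 'ft_force': array([-0.07934234, -0.20536033, -0.06229622]), 'moment': array([-0.02398712, -0.0370121 , -0.02701528]), 'grip_force': 0.0, 'grip_width': 0.08738829657348667}
```

View pics/top0.png

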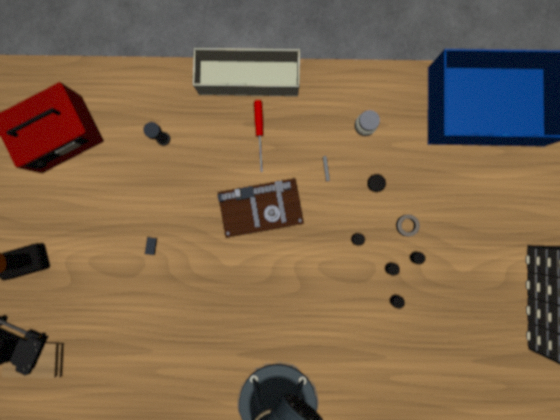

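View pics/scene0.png

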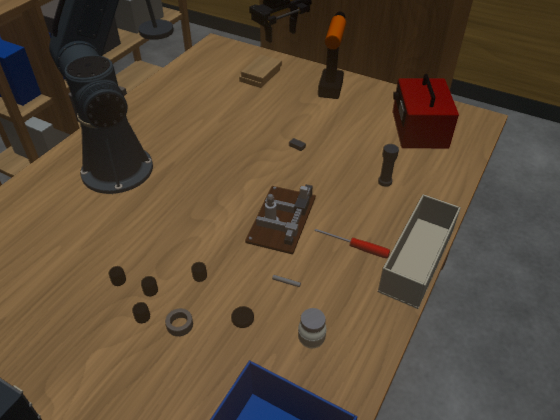

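Top view: four cap-like black things at (358,239), (392,268), (417,258) and (397,301). In the scene view they are at (199,271), (150,286), (141,312) and (118,275). Image left in the top view is +y, the robot's left, so the one meant is top (358,239), which matches scene (199,271). The jig is at top (260,208), with the spindle at about (272,213). I'll confirm with an enlarged crop.

```bash
python3 - <<'E'
from h import *
import pickle
d=pickle.load(open('d0.pkl','rb')); t=d['top'][1]; s=d['scene'][1]
for a,b in [((358,239),(199,271)),((392,268),(150,286)),((417,258),(141,312)),((397,301),(118,275))]:
    x,e=tri([ray(t,*a),ray(s,*b)]); print(a,np.round(x,4),np.round(e,4))
T=cv2.imread('pics/top0.png')[165:315,205:435]; S=cv2.imread('pics/scene0.png')
a=cv2.resize(T,None,fx=3.4,fy=3.4,interpolation=cv2.INTER_CUBIC)[:,:]
b=cv2.resize(S[175:260,235:335],None,fx=4,fy=4,interpolation=cv2.INTER_CUBIC)
c=cv2.resize(S[255:335,95:225],None,fx=3,fy=3,interpolation=cv2.INTER_CUBIC)
a=cv2.resize(T,(600,391),interpolation=cv2.INTER_CUBIC)
H=max(b.shape[0],c.shape[0]); 
pad=lambda i,h,w: cv2.copyMakeBorder(i,0,h-i.shape[0],0,w-i.shape[1],0)
cv2.imwrite('pics/crop1.png',cv2.resize(np.vstack([pad(a,391,790),np.hstack([pad(b,340,400),pad(c,340,390)])]),(648,600)) )
E
```

```text
(358, 239) [ 0.444  -0.2093  0.0216] [0.0004 0.0004]
(392, 268) [ 0.3683 -0.3014  0.0199] [0.0005 0.0005]
(417, 258) [ 0.3965 -0.3683  0.0192] [0.0005 0.0005]
(397, 301) [ 0.2815 -0.3144  0.0222] [0.001 0.001]
```

View pics/crop1.png

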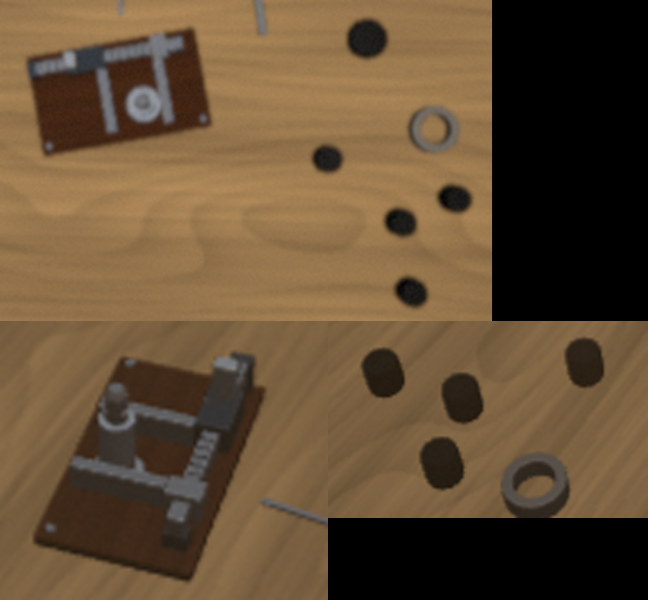

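The crop shows four identical ribbed caps. The one at top (358,239), world about (0.444, -0.209), is farthest left, so it is the target. The solid lid at (376,183) is the wide_cap. The thumb post is near top (238,193) and the fixed jaw is on the right (-y). Next I'll fit the jig pose and plan the joint moves.

```bash
python3 - <<'E'
from h import *
import pickle
d=pickle.load(open('d0.pkl','rb')); t=d['top'][1]
P=[atz(t,205+u/2.14,165+v/2.14,0.012)[:2] for u,v in [(193,29),(27,58),(45,153),(210,125)]]
P=np.array(P); L=np.array([[65,-110],[65,110],[-65,110],[-65,-110]])/1000
c=P.mean(0); H=L.T@(P-c); a=np.arctan2(H[0,1]-H[1,0],H[0,0]+H[1,1]); print(np.round(P,4).tolist(),c,a,np.degrees(a))
Rm=np.array([[np.cos(a),-np.sin(a)],[np.sin(a),np.cos(a)]])
print('resid',P-c-(Rm@L.T).T)
inv=lambda p:Rm.T@(p[:2]-c)
post=atz(t,237.7,193,.087); sp=atz(t,205+145/2.14,165+103/2.14,.11); 
print('post',post,inv(post),'stud',sp,inv(sp))
o=robot.get_obs(); M=R.from_quat(o['tool_rot']).as_matrix(); print(M.round(3))
E
```

```text
[[0.6053, -0.0376], [0.5638, 0.175], [0.4425, 0.1485], [0.4827, -0.0615]] [0.52354823 0.0561131 ] 0.19416027392591417 11.124564245058846
resid [[-0.00328285  0.00171464]
 [-0.00232143 -0.0016139 ]
 [ 0.00393328 -0.00296881]
 [ 0.001671    0.00286806]]
post [0.55682593 0.11226223 0.087     ] [0.04348598 0.0486734 ] stud [0.50597704 0.02020563 0.11      ] [-0.02416911 -0.03184254]
[[-0.928  0.372 -0.001]
 [ 0.372  0.928 -0.001]
 [ 0.    -0.002 -1.   ]]
```

Request:
{"name": "move_arm", "arguments": {"commands": [{"hand": 8.7,"travel": [0,0,0],"twist": [0,0,-6.6]},{"hand": 8.7,"travel": [0,0,0],"twist": [0,0,-6.6]},{"hand": 8.7,"travel": [0,0,0],"twist": [0,0,-6.6]},{"hand": 8.7,"travel": [0,0,0],"twist": [0,0,-6.6]},{"hand": 8.7,"travel": [0,0,0],"twist": [0,0,-6.6]}]}}

```text
time: 0.57
position: [0.2321, 0.58, 0.2361]
tool_rot: [-0.1, 0.995, -0.0, -0.0]
ft_force: [-1.8, -0.8, 0.3]
grip_width: 0.087
grip_force: 0.0
```

Request:
{"name": "move_arm", "arguments": {"commands": [{"hand": 8.7,"travel": [-1,-4,-0.1],"twist": [0,0,0]},{"hand": 8.7,"travel": [-1,-4,-0.1],"twist": [0,0,0]},{"hand": 8.7,"travel": [-1,-4,-0.1],"twist": [0,0,0]},{"hand": 8.7,"travel": [-1,-4,-0.1],"twist": [0,0,0]},{"hand": 8.7,"travel": [-1,-4,-0.1],"twist": [0,0,0]}]}}

```text
time: 0.98
position: [0.3202, 0.392, 0.2414]
tool_rot: [-0.098, 0.995, -0.0, -0.0]
ft_force: [0.9, 0.5, -0.9]
grip_width: 0.087
grip_force: 0.0
```

Request:
{"name": "move_arm", "arguments": {"commands": [{"hand": 8.7,"travel": [-1,-4,-0.1],"twist": [0,0,0]},{"hand": 8.7,"travel": [-1,-4,-0.1],"twist": [0,0,0]},{"hand": 8.7,"travel": [-1,-4,-0.1],"twist": [0,0,0]},{"hand": 8.7,"travel": [-1,-4,-0.1],"twist": [0,0,0]},{"hand": 8.7,"travel": [-1,-4,-0.1],"twist": [0,0,0]}]}}

```text
time: 1.4
position: [0.4082, 0.2053, 0.2466]
tool_rot: [-0.097, 0.995, 0.0, -0.0]
ft_force: [1.7, 0.5, 0.6]
grip_width: 0.0871
grip_force: 0.0
```

Request:
{"name": "move_arm", "arguments": {"commands": [{"hand": 8.7,"travel": [-1,-4,-0.1],"twist": [0,0,0]},{"hand": 8.7,"travel": [-1,-4,-0.1],"twist": [0,0,0]},{"hand": 8.7,"travel": [-1,-4,-0.1],"twist": [0,0,0]},{"hand": 8.7,"travel": [-1,-4,-0.1],"twist": [0,0,0]},{"hand": 8.7,"travel": [0,0,0],"twist": [0,0,0]}]}}

```text
time: 1.82
position: [0.4829, 0.0515, 0.2511]
tool_rot: [-0.094, 0.996, -0.002, 0.003]
ft_force: [-0.3, -0.3, -0.2]
grip_width: 0.0868
grip_force: 0.0
```

```bash
python3 - <<'E'
from h import *
import pickle
o,c=snap('wrist','w1.png'); pickle.dump((o,c),open('w1.pkl','wb')); print(o['position'],R.from_quat(o['tool_rot']).as_matrix().round(3),o['q'],o['ft_force'])
cv2.imwrite('pics/w1b.png',cv2.resize(cv2.imread('pics/w1.png'),(800,600),interpolation=cv2.INTER_CUBIC))
E
```

```text
[0.48287342 0.05153049 0.25109965] [[-0.982 -0.187  0.006]
 [-0.187  0.982 -0.004]
 [-0.005 -0.005 -1.   ]] [-0.12251106  0.3187357   1.75937194 -0.00333319  1.05743574 -1.88015548] [-0.26526882 -0.30238073 -0.24319804]
```

View pics/w1b.png

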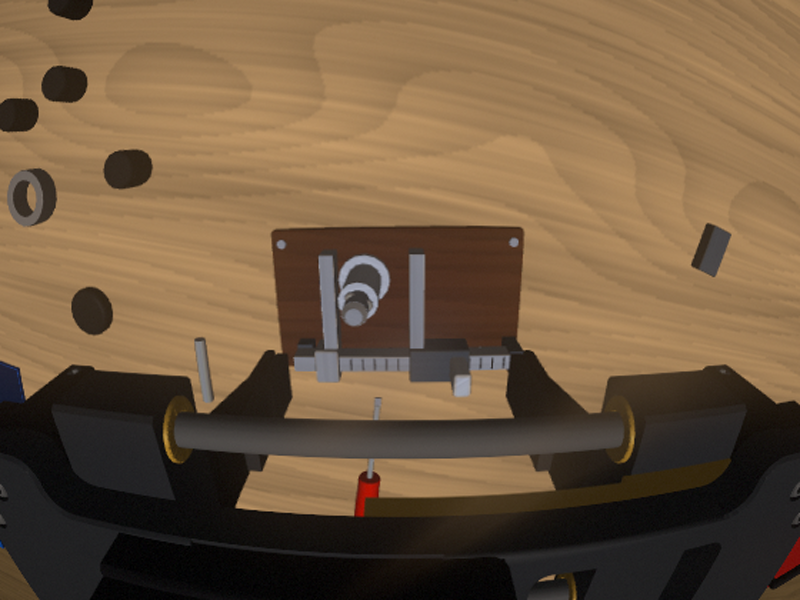

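The wrist view shows the jig with the fixed jaw at left (326,300) and the movable jaw at (417,300). The spindle stud top is at (354,315) and the thumb post at (461,385), in the 800-wide picture. I'll fit the model to these points.

```bash
cat > fit.py <<'E'
from h import *
import pickle
from scipy.optimize import least_squares
o,c=pickle.load(open('w1.pkl','rb'))
k=1.4286
obs=[((273,231),(-65,-110,12),0),((523,228),(-65,110,12),0),((333,255),(-42,-50,48),0),((319,256),(-42,-62,48),0),((409,254),(-42,-50,48),1),((424,253),(-42,-38,48),1)]
def W(p,L,m): 
    x,y=L[0]/1e3,L[1]/1e3+(p[3] if m else 0); a=p[2]
    return np.array([p[0]+x*np.cos(a)-y*np.sin(a),p[1]+x*np.sin(a)+y*np.cos(a),L[2]/1e3])
if __name__=='__main__':
    res=lambda p:np.concatenate([np.subtract(proj(c,W(p,L,m),o),np.array(uv)/k) for uv,L,m in obs])
    s=least_squares(res,[.523,.056,.194,.058]); p=s.x; print(p,np.degrees(p[2]),s.fun.round(1))
    pickle.dump(p,open('p.pkl','wb'))
    for z,uv in [(.11,(354,315)),(.078,(358,302)),(.02,(364,280))]:
        q=atz(c,uv[0]/k,uv[1]/k,z,o); a=p[2]; d=q[:2]-p[:2]; print(z,q.round(4),'jig',np.round([d[0]*np.cos(a)+d[1]*np.sin(a),-d[0]*np.sin(a)+d[1]*np.cos(a)],4))
    im=cv2.resize(cv2.imread('pics/w1.png'),(800,600),interpolation=cv2.INTER_CUBIC)
    for z in(52,87):
        for sx in(-10,10):
            for sy in(-7,7):
                u=np.array(proj(c,W(p,(45+sx,-10+sy,z),1),o))*k; print(z,sx,sy,u.round(0)); 
    d=pickle.load(open('d0.pkl','rb'))
    print('top view post',proj(d['top'][1],W(p,(45,-10,87),1)),'post',W(p,(45,-10,87),1))
    # height from two views: stud top (top-view + wrist), cap top
    t=d['top'][1]
    print('stud tri',tri([ray(t,272.7,213),ray(c,354/k,315/k,o)]),'post tri',tri([ray(t,237.7,193),ray(c,461/k,386/k,o)]))
    print('cap tri',tri([ray(t,358,239),ray(c,128/k,169/k,o),ray(d['scene'][1],199,271)]))
E
python3 fit.py
```

```text
[0.52081978 0.0577233  0.19563109 0.05848186] 11.20883603928697 [-2.2 -5.2  2.4 -4.1  0.3  2.  -0.5  1.5 -0.2  2.3  0.2  3. ]
0.11 [0.5092 0.0262 0.11  ] jig [-0.0176 -0.0287]
0.078 [0.5109 0.0263 0.078 ] jig [-0.0159 -0.0289]
0.02 [0.5107 0.0262 0.02  ] jig [-0.016  -0.0289]
52 -10 -7 [449. 350.]
52 -10 7 [466. 350.]
52 10 -7 [448. 372.]
52 10 7 [465. 372.]
87 -10 -7 [453. 370.]
87 -10 7 [472. 369.]
87 10 -7 [452. 393.]
87 10 7 [470. 392.]
top view post (np.float64(237.00521723354308), np.float64(193.48422256433517)) post [0.55553723 0.11402774 0.087     ]
stud tri (array([0.50662389, 0.02331755, 0.11534514]), [np.float64(0.0030994746309492326), np.float64(0.0030994746309492343)]) post tri (array([0.55613051, 0.11200969, 0.09429412]), [np.float64(0.0004813812371584108), np.float64(0.00048138123715840816)])
cap tri (array([ 0.44471983, -0.20815247,  0.01956934]), [np.float64(0.0020459464669758368), np.float64(0.0029714332505371755), np.float64(0.001249242039180395)])
```

Post model edges in y match the picture (453–471). Its x is about 4 mm farther than the fit, so I'll aim for (0.559, 0.1145).

Request:
{"name": "move_arm", "arguments": {"commands": [{"hand": 6,"travel": [-2.9,1.55,3],"twist": [0,0,-0.4]},{"hand": 6,"travel": [-2.9,1.55,3],"twist": [0,0,0]},{"hand": 6,"travel": [-2.9,1.55,3],"twist": [0,0,0]},{"hand": 6,"travel": [0,0,0],"twist": [0,0,0]},{"hand": 6,"travel": [0,0,0],"twist": [0,0,0]}]}}

```text
time: 2.28
position: [0.5475, 0.1188, 0.1632]
tool_rot: [-0.102, 0.995, 0.0, -0.004]
ft_force: [0.0, -0.2, -0.4]
grip_width: 0.0636
grip_force: 0.0
```

```bash
python3 - <<'E'
from h import *
import pickle
o,c=snap('wrist','w2.png'); pickle.dump((o,c),open('w2.pkl','wb')); print(o['position'],R.from_quat(o['tool_rot']).as_matrix().round(3),o['grip_width'])
cv2.imwrite('pics/w2b.png',cv2.resize(cv2.imread('pics/w2.png'),(800,600),interpolation=cv2.INTER_CUBIC))
E
```

```text
[0.54745799 0.11877927 0.16315061] [[-0.979 -0.204 -0.007]
 [-0.204  0.979  0.   ]
 [ 0.007  0.002 -1.   ]] 0.06356826221327593
```

View pics/w2b.png

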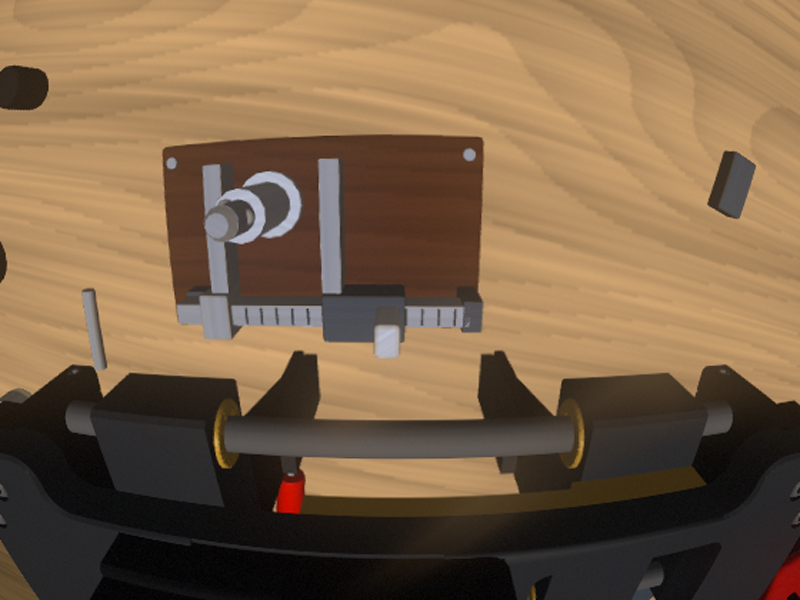

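The view shows the post top at about (387,342), with its far edge at v=357. The stud top is at (222,223), and the plate corners are at (164,149) and (482,138). Both wrist views now allow triangulation.

```bash
python3 - <<'E'
from h import *
import pickle
A=pickle.load(open('w1.pkl','rb'));B=pickle.load(open('w2.pkl','rb'));k=1.4286
r=lambda w,u,v:ray(w[1],u/k,v/k,w[0])
pts={'plate-x-y':((273,231),(164,149)),'plate-x+y':((523,228),(482,138)),'fix end in':((333,255),(220,164)),'mov end in':((409,254),(318,159)),'mov end out':((424,253),(339,159)),
'stud':((354,315),(222,223)),'flange':((364,280),(270,204)),'post far':((461.5,396.5),(387,357)),'screw+':((514,242),(469,155)),'screw-':((281,244),(171,163))}
for n,(a,b) in pts.items():
    x,e=tri([r(A,*a),r(B,*b)]); print(n,x.round(4),np.round(e[0],4))
E
```

```text
plate-x-y [ 0.4855 -0.0601  0.0086] 0.0003
plate-x+y [0.4419 0.1525 0.0073] 0.0001
fix end in [ 4.876e-01 -4.000e-04  4.650e-02] 0.0002
mov end in [0.4759 0.0577 0.0458] 0.0
mov end out [0.4738 0.0692 0.0421] 0.0002
stud [0.5111 0.0262 0.1032] 0.0007
flange [0.5113 0.0264 0.0167] 0.0005
post far [0.5685 0.1171 0.0868] 0.0004
screw+ [0.455  0.146  0.0126] 0.0002
screw- [ 0.4942 -0.0501  0.0141] 0.0002
```

Request:
{"name": "move_arm", "arguments": {"commands": [{"hand": 6,"travel": [-0.5,-0.3,2],"twist": [0,0,0]},{"hand": 6,"travel": [-0.5,-0.3,2],"twist": [0,0,0]},{"hand": 6,"travel": [0,0,1],"twist": [0,0,0]},{"hand": 6,"travel": [0,0,0],"twist": [0,0,0]},{"hand": 6,"travel": [0,0,0],"twist": [0,0,0]}]}}

```text
time: 2.75
position: [0.5595, 0.1129, 0.1174]
tool_rot: [-0.101, 0.995, 0.0, -0.0]
ft_force: [-0.3, 0.8, 0.3]
grip_width: 0.0597
grip_force: 0.0
```

Request:
{"name": "move_arm", "arguments": {"commands": [{"hand": 6,"travel": [0,0.2,1.5],"twist": [0,0,0]},{"hand": 6,"travel": [0,0,1.5],"twist": [0,0,0]},{"hand": 6,"travel": [0,0,1.3],"twist": [0,0,0]},{"hand": 6,"travel": [0,0,0],"twist": [0,0,0]},{"hand": 6,"travel": [0,0,0],"twist": [0,0,0]}]}}

```text
time: 3.17
position: [0.5599, 0.115, 0.0744]
tool_rot: [-0.101, 0.995, -0.0, 0.0]
ft_force: [-0.6, 0.2, 1.2]
grip_width: 0.0598
grip_force: 0.0
```

Request:
{"name": "move_arm", "arguments": {"force": 20, "commands": [{"hand": 0.5,"travel": [0,0,0],"twist": [0,0,0]},{"hand": 0.5,"travel": [0,0,0],"twist": [0,0,0]},{"hand": 0.5,"travel": [0,0,0],"twist": [0,0,0]},{"hand": 0.5,"travel": [0,0,0],"twist": [0,0,0]},{"hand": 0.5,"travel": [0,0,0],"twist": [0,0,0]}]}}

```text
time: 3.58
position: [0.5602, 0.115, 0.0738]
tool_rot: [-0.101, 0.995, -0.0, 0.0]
ft_force: [0.1, 0.2, -0.6]
grip_width: 0.0345
grip_force: 0.0
```

Request:
{"name": "move_arm", "arguments": {"commands": [{"hand": 0.5,"travel": [0,0,0],"twist": [0,0,0]},{"hand": 0.5,"travel": [0,0,0],"twist": [0,0,0]},{"hand": 0.5,"travel": [0,0,0],"twist": [0,0,0]},{"hand": 0.5,"travel": [0,0,0],"twist": [0,0,0]}]}}

```text
time: 3.92
position: [0.5599, 0.1149, 0.0733]
tool_rot: [-0.101, 0.995, 0.0, -0.0]
ft_force: [-0.4, -0.4, 1.1]
grip_width: 0.0137
grip_force: 20.0
```

Request:
{"name": "move_arm", "arguments": {"commands": [{"hand": 0.5,"travel": [0,-0.6,0],"twist": [0,0,0]},{"hand": 0.5,"travel": [0,-0.6,0],"twist": [0,0,0]},{"hand": 0.5,"travel": [0,-0.6,0],"twist": [0,0,0]},{"hand": 0.5,"travel": [0,-0.6,0],"twist": [0,0,0]},{"hand": 0.5,"travel": [0,-0.2,0],"twist": [0,0,0]}]}}

```text
time: 4.33
position: [0.5652, 0.0887, 0.0733]
tool_rot: [-0.1, 0.995, 0.0, -0.0]
ft_force: [0.2, 4.7, 0.1]
grip_width: 0.0138
grip_force: 20.0
```

Request:
{"name": "move_arm", "arguments": {"commands": [{"hand": 0.5,"travel": [0,-0.1,0],"twist": [0,0,0]},{"hand": 0.5,"travel": [0,-0.1,0],"twist": [0,0,0]},{"hand": 0.5,"travel": [0,0,0],"twist": [0,0,0]}]}}

```text
time: 4.58
position: [0.5655, 0.0873, 0.0733]
tool_rot: [-0.101, 0.995, -0.0, -0.0]
ft_force: [-0.5, 3.0, -0.2]
grip_width: 0.0137
grip_force: 20.0
```

Request:
{"name": "move_arm", "arguments": {"commands": [{"hand": 0.5,"travel": [0,-0.1,0],"twist": [0,0,0]},{"hand": 0.5,"travel": [0,-0.1,0],"twist": [0,0,0]},{"hand": 0.5,"travel": [0,0,0],"twist": [0,0,0]}]}}

```text
time: 4.83
position: [0.5658, 0.086, 0.0733]
tool_rot: [-0.101, 0.995, 0.0, -0.0]
ft_force: [-1.1, 4.4, 1.4]
grip_width: 0.0141
grip_force: 20.0
```

Request:
{"name": "move_arm", "arguments": {"commands": [{"hand": 0.5,"travel": [0,-0.1,0],"twist": [0,0,0]},{"hand": 0.5,"travel": [0,-0.1,0],"twist": [0,0,0]},{"hand": 0.5,"travel": [0,0,0],"twist": [0,0,0]}]}}

```text
time: 5.08
position: [0.5658, 0.0858, 0.0733]
tool_rot: [-0.1, 0.995, 0.002, -0.0]
ft_force: [-0.9, 11.6, 2.2]
grip_width: 0.0136
grip_force: 20.0
```

Request:
{"name": "move_arm", "arguments": {"commands": [{"hand": 0.5,"travel": [0,-0.1,0],"twist": [0,0,0]},{"hand": 0.5,"travel": [0,0,0],"twist": [0,0,0]},{"hand": 0.5,"travel": [0,0,0],"twist": [0,0,0]},{"hand": 0.5,"travel": [0,0,0],"twist": [0,0,0]},{"hand": 0.5,"travel": [0,0,0],"twist": [0,0,0]}]}}

```text
time: 5.5
position: [0.5658, 0.0858, 0.0732]
tool_rot: [-0.1, 0.995, 0.002, -0.0]
ft_force: [-1.0, 13.4, 1.3]
grip_width: 0.0143
grip_force: 20.0
```

Request:
{"name": "move_arm", "arguments": {"commands": [{"hand": 6,"travel": [0,0,0],"twist": [0,0,0]},{"hand": 6,"travel": [0,0,0],"twist": [0,0,0]},{"hand": 6,"travel": [0,0,0],"twist": [0,0,0]},{"hand": 6,"travel": [0,0.2,0],"twist": [0,0,0]},{"hand": 6,"travel": [0,0.1,0],"twist": [0,0,0]}]}}

```text
time: 5.92
position: [0.5662, 0.0849, 0.0733]
tool_rot: [-0.101, 0.995, -0.0, 0.0]
ft_force: [-0.2, -0.8, -0.1]
grip_width: 0.0395
grip_force: 0.0
```

Request:
{"name": "move_arm", "arguments": {"commands": [{"hand": 6,"travel": [0,0,-2],"twist": [0,0,0]},{"hand": 6,"travel": [0,0,-3],"twist": [0,0,0]},{"hand": 6,"travel": [0,0,-4],"twist": [0,0,0]},{"hand": 6,"travel": [0,0,-4],"twist": [0,0,0]},{"hand": 6,"travel": [0,0,-4],"twist": [0,0,0]}]}}

```text
time: 6.33
position: [0.5655, 0.085, 0.2448]
tool_rot: [-0.101, 0.995, -0.0, -0.0]
ft_force: [1.0, -0.6, -0.6]
grip_width: 0.0593
grip_force: 0.0
```

```bash
python3 - <<'E'
from h import *
import pickle
o,c=snap('wrist','w3.png'); pickle.dump((o,c),open('w3.pkl','wb')); print(o['position'],R.from_quat(o['tool_rot']).as_matrix().round(3),o['grip_width'],o['ft_force'])
cv2.imwrite('pics/w3b.png',cv2.resize(cv2.imread('pics/w3.png'),(800,600),interpolation=cv2.INTER_CUBIC))
E
```

```text
[0.56554804 0.08497087 0.24479929] [[-0.98  -0.2   -0.001]
 [-0.2    0.98  -0.001]
 [ 0.001 -0.    -1.   ]] 0.05928551423368741 [ 0.99886433 -0.58164808 -0.63281339]
```

View pics/w3b.png

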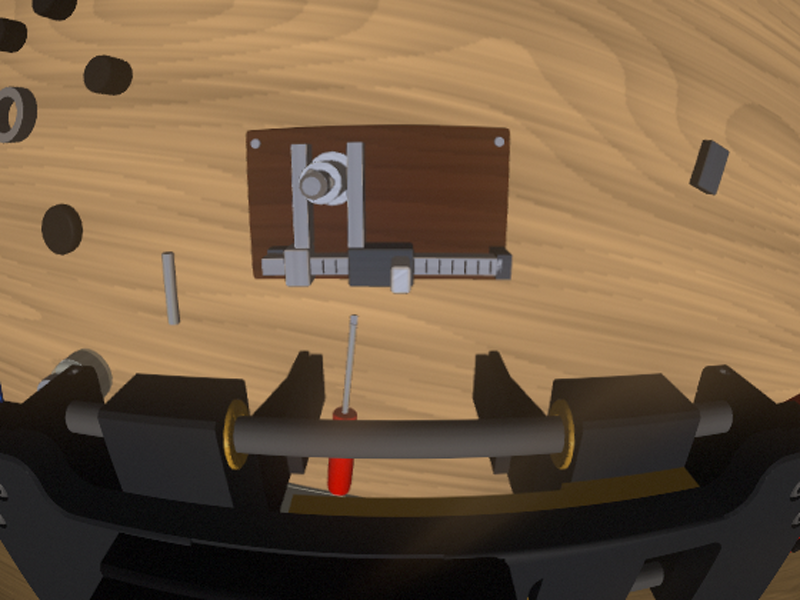

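Jaw is shut, with both blades against the shaft and the stud top at (314,186). The force held at about 13 N, so step 1 is met. Now to the cap.

Request:
{"name": "move_arm", "arguments": {"commands": [{"hand": 7,"travel": [2.2,-2.8,0.3],"twist": [0,0,0]},{"hand": 7,"travel": [2.2,-2.8,0.3],"twist": [0,0,0]},{"hand": 7,"travel": [2.2,-2.8,0.3],"twist": [0,0,0]},{"hand": 7,"travel": [2.2,-2.8,0.3],"twist": [0,0,0]},{"hand": 7,"travel": [2.2,-2.8,0.3],"twist": [0,0,0]}]}}

```text
time: 6.8
position: [0.4853, -0.0752, 0.2282]
tool_rot: [-0.101, 0.995, -0.0, 0.0]
ft_force: [1.0, -0.6, 0.2]
grip_width: 0.0696
grip_force: 0.0
```

Request:
{"name": "move_arm", "arguments": {"commands": [{"hand": 7,"travel": [2.2,-2.8,0.5],"twist": [0,0,0]},{"hand": 7,"travel": [2.2,-2.8,0.5],"twist": [0,0,0]},{"hand": 7,"travel": [2.2,-2.8,0.5],"twist": [0,0,0]},{"hand": 7,"travel": [2.2,-2.8,0.5],"twist": [0,0,0]},{"hand": 7,"travel": [0,0,0],"twist": [0,0,0]}]}}

```text
time: 7.22
position: [0.4204, -0.2065, 0.2076]
tool_rot: [-0.098, 0.995, -0.001, -0.001]
ft_force: [0.1, 0.3, 0.6]
grip_width: 0.07
grip_force: 0.0
```

Request:
{"name": "move_arm", "arguments": {"commands": [{"hand": 7,"travel": [0,0,0],"twist": [0,0,0]},{"hand": 7,"travel": [0,0,0],"twist": [0,0,0]}]}}

```text
time: 7.38
position: [0.4224, -0.201, 0.2082]
tool_rot: [-0.1, 0.995, 0.0, -0.0]
ft_force: [0.0, 0.9, 0.3]
grip_width: 0.0704
grip_force: 0.0
```

```bash
python3 - <<'E'
from h import *
import pickle
o,c=snap('wrist','w4.png'); pickle.dump((o,c),open('w4.pkl','wb')); print(o['position'],R.from_quat(o['tool_rot']).as_matrix().round(3),o['q'])
cv2.imwrite('pics/w4b.png',cv2.resize(cv2.imread('pics/w4.png'),(800,600),interpolation=cv2.INTER_CUBIC))
for z in(0,.038): print(z,np.array(proj(c,[.4447,-.208,z],o))*1.4286)
E
```

```text
[ 0.42241979 -0.20102581  0.20822475] [[-0.98 -0.2  -0.  ]
 [-0.2   0.98  0.  ]
 [ 0.    0.   -1.  ]] [-6.83867613e-01  3.60693784e-01  1.84700450e+00  2.59628414e-04
  9.34331366e-01 -2.45582967e+00]
0 [383.98427347 286.5170077 ]
0.038 [382.38540392 301.44160668]
```

View pics/w4b.png

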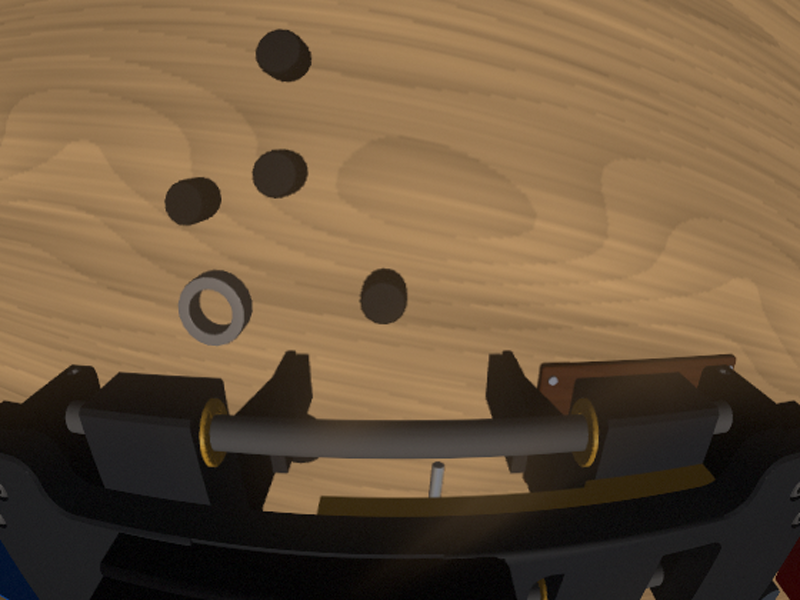

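The four caps are at (384,296), (280,173), (193,201) and (284,55). In this view +y is to the right, so the one at (384,296) is farthest left and is the target, about 1 mm from its predicted place. I'll descend partway and measure again.

Request:
{"name": "move_arm", "arguments": {"commands": [{"hand": 7,"travel": [-0.7,-0.3,3.5],"twist": [0,0,0]},{"hand": 7,"travel": [-0.7,-0.4,3.5],"twist": [0,0,0]},{"hand": 7,"travel": [-0.7,-0.3,3.5],"twist": [0,0,0]},{"hand": 7,"travel": [0,0,0],"twist": [0,0,0]},{"hand": 7,"travel": [0,0,0],"twist": [0,0,0]}]}}

```text
time: 7.85
position: [0.4446, -0.2045, 0.1018]
tool_rot: [-0.102, 0.995, 0.002, -0.002]
ft_force: [-0.4, -0.2, 0.8]
grip_width: 0.0699
grip_force: 0.0
```

```bash
cat > cap.py <<'E'
from h import *
import pickle
from scipy.optimize import least_squares
def mask(c,seed,rad=45):
    hsv=c['frame'].astype(int).max(2); m=((hsv<75)).astype(np.uint8)
    n,l,st,ce=cv2.connectedComponentsWithStats(m)
    i=min(range(1,n),key=lambda i:np.hypot(*(ce[i]-seed))+(1e3 if st[i,4]<100 or st[i,4]>5000 else 0)); return l==i,st[i],ce[i]
def pred(o,c,x,y):
    P=[];
    for a in np.linspace(0,2*np.pi,72,endpoint=False):
        for z in(0,.038): P.append(proj(c,[x+.017*np.cos(a),y+.017*np.sin(a),z],o))
    h=cv2.convexHull(np.array(P,np.float32)); b=np.ravel(h.reshape(-1,2).min(0)).tolist()+h.reshape(-1,2).max(0).tolist(); return np.array(b)
for f in ('w4.pkl','w5.pkl'):
    if f=='w5.pkl':
        o,c=snap('wrist','w5.png'); pickle.dump((o,c),open(f,'wb'))
    else: o,c=pickle.load(open(f,'rb'))
    s=np.array(proj(c,[.4447,-.207,.019],o)); m,st,ce=mask(c,s); b=np.array([st[0]-.5,st[1]-.5,st[0]+st[2]-.5,st[1]+st[3]-.5])
    r=least_squares(lambda p:pred(o,c,*p)-b,[.4447,-.207],diff_step=1e-3); print(f,o['position'],s,st,r.x,r.fun.round(1))
E
python3 cap.py
```

```text
w4.pkl [ 0.42241979 -0.20102581  0.20822475] [269.15807505 205.68885793] [252 188  33  39 985] [ 0.44544815 -0.20752764] [-0.  -0.7  0.   0.7]
w5.pkl [ 0.44458915 -0.20447436  0.10179894] [274.76189112 221.45274706] [ 250  195   48   56 2038] [ 0.44450195 -0.20778073] [-0.4 -1.8  0.4  1.8]
```

Request:
{"name": "move_arm", "arguments": {"commands": [{"hand": 7,"travel": [0,-0.3,2.0],"twist": [0,0,0]},{"hand": 7,"travel": [0,0,2.0],"twist": [0,0,0]},{"hand": 7,"travel": [0,0,2.0],"twist": [0,0,0]},{"hand": 7,"travel": [0,0,1.2],"twist": [0,0,0]},{"hand": 7,"travel": [0,0,0],"twist": [0,0,0]}]}}

```text
time: 8.32
position: [0.4462, -0.2095, 0.0326]
tool_rot: [-0.101, 0.995, -0.001, 0.001]
ft_force: [0.0, -0.0, -0.8]
grip_width: 0.07
grip_force: 0.0
```

Request:
{"name": "move_arm", "arguments": {"commands": [{"hand": 7,"travel": [0,0,0],"twist": [0,0,0]},{"hand": 7,"travel": [0,0,0],"twist": [0,0,0]}]}}

```text
time: 8.48
position: [0.4471, -0.2103, 0.0337]
tool_rot: [-0.101, 0.995, -0.002, 0.002]
ft_force: [-0.2, -0.1, -0.7]
grip_width: 0.0695
grip_force: 0.0
```

Request:
{"name": "move_arm", "arguments": {"commands": [{"hand": 7,"travel": [0.17,0.3,0.5],"twist": [0,0,0]},{"hand": 7,"travel": [0,0,0.5],"twist": [0,0,0]},{"hand": 7,"travel": [0,0,0],"twist": [0,0,0]},{"hand": 7,"travel": [0,0,0],"twist": [0,0,0]}]}}

```text
time: 8.82
position: [0.4434, -0.2069, 0.0213]
tool_rot: [-0.101, 0.995, 0.0, -0.0]
ft_force: [-0.7, 0.5, -0.2]
grip_width: 0.07
grip_force: 0.0
```

Request:
{"name": "move_arm", "arguments": {"force": 40, "commands": [{"hand": 7,"travel": [-0.12,-0.05,-0.2],"twist": [0,0,0]},{"hand": 2,"travel": [0,0,0],"twist": [0,0,0]},{"hand": 2,"travel": [0,0,0],"twist": [0,0,0]},{"hand": 2,"travel": [0,0,0],"twist": [0,0,0]},{"hand": 2,"travel": [0,0,0],"twist": [0,0,0]}]}}

```text
time: 9.23
position: [0.4448, -0.2073, 0.0233]
tool_rot: [-0.101, 0.995, -0.0, -0.0]
ft_force: [0.3, 0.5, 0.1]
grip_width: 0.051
grip_force: 0.0
```

Request:
{"name": "move_arm", "arguments": {"commands": [{"hand": 2,"travel": [0,0,0],"twist": [0,0,0]},{"hand": 2,"travel": [0,0,0],"twist": [0,0,0]},{"hand": 2,"travel": [0,0,0],"twist": [0,0,0]},{"hand": 2,"travel": [0,0,0],"twist": [0,0,0]},{"hand": 2,"travel": [0,0,0],"twist": [0,0,0]}]}}

```text
time: 9.65
position: [0.4448, -0.2072, 0.0233]
tool_rot: [-0.101, 0.995, 0.0, -0.0]
ft_force: [-0.3, -0.2, -0.6]
grip_width: 0.0339
grip_force: 40.0
```

Request:
{"name": "move_arm", "arguments": {"commands": [{"hand": 2,"travel": [0,0,-1],"twist": [0,0,0]},{"hand": 2,"travel": [0,0,-3.5],"twist": [0,0,0]},{"hand": 2,"travel": [0,0,-4],"twist": [0,0,0]},{"hand": 2,"travel": [0,0,-4],"twist": [0,0,0]},{"hand": 2,"travel": [0,0,-4],"twist": [0,0,0]}]}}

```text
time: 10.07
position: [0.4441, -0.2067, 0.1905]
tool_rot: [-0.101, 0.995, 0.0, -0.0]
ft_force: [0.9, -1.7, -0.1]
grip_width: 0.0333
grip_force: 40.0
```

```bash
python3 - <<'E'
from h import *
import pickle
A=pickle.load(open('w3.pkl','rb'));k=1.4286
B=snap('top','top3.png'); S=snap('scene','scene3.png'); pickle.dump((B,S),open('d3.pkl','wb'))
for z in(.11,.105): print(atz(A[1],314/k,186/k,z,A[0]))
c=cv2.resize(A[1]['frame'][95:165,190:270,::-1],(640,560),interpolation=cv2.INTER_CUBIC)
b=cv2.resize(S[1]['frame'][175:260,240:325,::-1],(560,560),interpolation=cv2.INTER_CUBIC)
cv2.imwrite('pics/crop3.png',cv2.resize(np.hstack([c,b]),(800,373)))
o=robot.get_obs();print(o['position'],o['grip_width'],o['grip_force'])
E
```

```text
[0.51197391 0.02167568 0.11      ]
[0.51248377 0.02084146 0.105     ]
[ 0.44817811 -0.20963287  0.19490363] 0.03323935810447438 39.99984294525348
```

View pics/crop3.png

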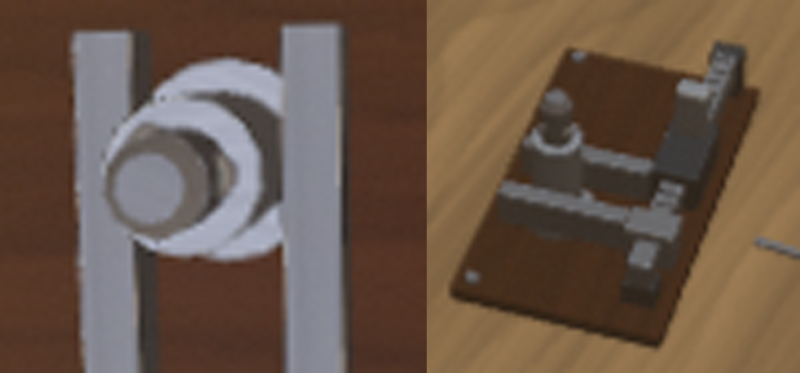

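Left crop: the stud top is at (148,188) and the shoulder at (184,177), with both blades touching the shaft. Right crop: the jaw is shut and the spindle upright. Next I'll carry the cap just beyond the stud and measure the stud while the arm is still.

Request:
{"name": "move_arm", "arguments": {"commands": [{"hand": 2,"travel": [-1.7,2.7,0],"twist": [0,0,0]},{"hand": 2,"travel": [-1.7,2.7,0],"twist": [0,0,0]},{"hand": 2,"travel": [-1.7,2.7,0],"twist": [0,0,0]},{"hand": 2,"travel": [-1.7,2.7,0],"twist": [0,0,0]},{"hand": 2,"travel": [-1.7,2.7,0],"twist": [0,0,0]}]}}

```text
time: 10.58
position: [0.5005, -0.0564, 0.1881]
tool_rot: [-0.101, 0.995, 0.0, -0.001]
ft_force: [-0.2, 0.1, 0.1]
grip_width: 0.0337
grip_force: 40.0
```

Request:
{"name": "move_arm", "arguments": {"commands": [{"hand": 2,"travel": [-1.7,2.7,0],"twist": [0,0,0]},{"hand": 2,"travel": [-1.7,2.7,0],"twist": [0,0,0]},{"hand": 2,"travel": [-1.7,2.7,0],"twist": [0,0,0]},{"hand": 2,"travel": [0,0,0],"twist": [0,0,0]},{"hand": 2,"travel": [0,0,0],"twist": [0,0,0]}]}}

```text
time: 11.0
position: [0.5342, 0.0332, 0.1878]
tool_rot: [-0.103, 0.995, 0.0, -0.001]
ft_force: [-0.1, -0.9, -0.7]
grip_width: 0.0337
grip_force: 40.0
```

Request:
{"name": "move_arm", "arguments": {"commands": [{"hand": 2,"travel": [0,0,0],"twist": [0,0,0]},{"hand": 2,"travel": [0,0,0],"twist": [0,0,0]},{"hand": 2,"travel": [0,0,0],"twist": [0,0,0]}]}}

```text
time: 11.25
position: [0.5341, 0.0305, 0.1882]
tool_rot: [-0.1, 0.995, -0.0, -0.0]
ft_force: [0.1, -0.8, -0.5]
grip_width: 0.0332
grip_force: 40.0
```

```bash
python3 - <<'E'
from h import *
import pickle
o,c=snap('wrist','w6.png'); pickle.dump((o,c),open('w6.pkl','wb')); print(o['position'],R.from_quat(o['tool_rot']).as_matrix().round(3))
u,v=proj(c,[.512,.021,.095],o); print(u,v)
cv2.imwrite('pics/w6b.png',cv2.resize(c['frame'][120:300,180:380,::-1],(660,594),interpolation=cv2.INTER_CUBIC))
E
```

```text
[0.5341469  0.0304872  0.18816556] [[-0.98  -0.199 -0.001]
 [-0.199  0.98  -0.   ]
 [ 0.001  0.    -1.   ]]
272.1576044609817 187.80028850865114
```

View pics/w6b.png

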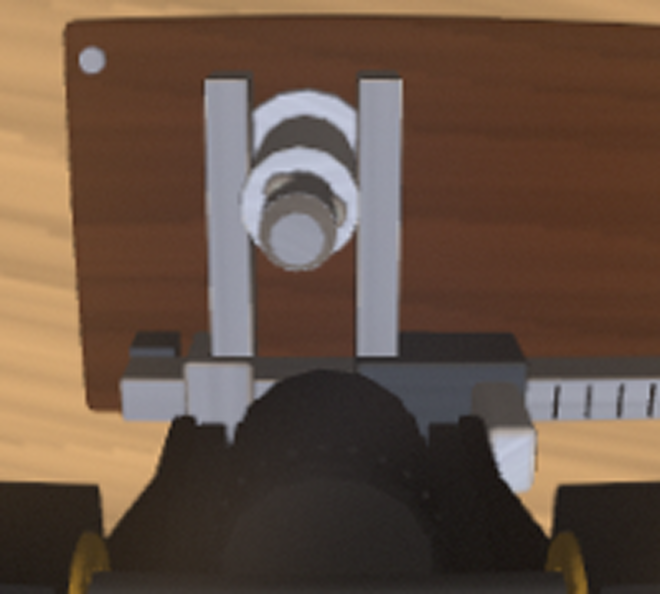

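```bash
python3 - <<'E'
from h import *
import pickle
o,c=pickle.load(open('w6.pkl','rb')); p=o['position']; M=R.from_quat(o['tool_rot']).as_matrix()
a=atz(c,270,192.4,.110,o); b=atz(c,271.2,182.4,.078,o); print('stud',a,'shoulder',b)
e=atz(c,280.3,232.1,p[2]-.0233,o); print('cap rim near pt in tool',M.T@(e-p))
for t in(a,b): print('tool delta cm',(M.T@(t-p)*100).round(2))
E
```

```text
stud [0.51187853 0.0197212  0.11      ] shoulder [0.51198281 0.01984041 0.078     ]
cap rim near pt in tool [0.01545293 0.00110057 0.02331215]
tool delta cm [ 2.39 -0.61  7.82]
tool delta cm [ 2.38 -0.6  11.02]
```

Request:
{"name": "move_arm", "arguments": {"commands": [{"hand": 2,"travel": [1.0,-0.3,0],"twist": [0,0,0]},{"hand": 2,"travel": [1.0,-0.3,0],"twist": [0,0,0]},{"hand": 2,"travel": [0.5,-0.1,1.5],"twist": [0,0,0]},{"hand": 2,"travel": [0,0,1.5],"twist": [0,0,0]},{"hand": 2,"travel": [0,0,1.0],"twist": [0,0,0]}]}}

```text
time: 11.72
position: [0.5096, 0.019, 0.1475]
tool_rot: [-0.1, 0.995, 0.0, -0.001]
ft_force: [0.2, 0.1, -0.5]
grip_width: 0.0334
grip_force: 40.0
```

Request:
{"name": "move_arm", "arguments": {"commands": [{"hand": 2,"travel": [0,0,0],"twist": [0,0,0]},{"hand": 2,"travel": [0,0,0],"twist": [0,0,0]},{"hand": 2,"travel": [0,0,0],"twist": [0,0,0]}]}}

```text
time: 11.97
position: [0.5119, 0.0195, 0.1487]
tool_rot: [-0.101, 0.995, -0.0, 0.0]
ft_force: [-0.4, -0.1, -1.4]
grip_width: 0.0338
grip_force: 40.0
```

```bash
python3 - <<'E'
from h import *
import pickle
o6,c6=pickle.load(open('w6.pkl','rb')); M=R.from_quat(o6['tool_rot']).as_matrix(); o=robot.get_obs()
tgt=o6['position']+M@np.array([.0254,-.0072,0]); M=R.from_quat(o['tool_rot']).as_matrix()
print('target',tgt,'now',o['position'],'tool delta cm',(M.T@(tgt-o['position'])*100).round(2),M[:,2].round(4))
E
```

```text
target [0.51068764 0.01837676 0.1881851 ] now [0.51188273 0.01950078 0.14874008] tool delta cm [ 0.14 -0.09 -3.94] [ 8.e-04 -2.e-04 -1.e+00]
```

Request:
{"name": "move_arm", "arguments": {"force": 60, "commands": [{"hand": 2,"travel": [0.14,-0.09,0],"twist": [0,0,0]},{"hand": 2,"travel": [0,0,0.8],"twist": [0,0,0]},{"hand": 2,"travel": [0,0,0.5],"twist": [0,0,0]},{"hand": 2,"travel": [0,0,0],"twist": [0,0,0]},{"hand": 2,"travel": [0,0,0],"twist": [0,0,0]}]}}

```text
time: 12.38
position: [0.51, 0.0187, 0.1348]
tool_rot: [-0.101, 0.995, 0.0, -0.001]
ft_force: [0.6, -0.4, 0.6]
grip_width: 0.0332
grip_force: 60.0
```

Request:
{"name": "move_arm", "arguments": {"commands": [{"hand": 2,"travel": [-0.05,0,0.3],"twist": [0,0,0]},{"hand": 2,"travel": [0,0,0.3],"twist": [0,0,0]},{"hand": 2,"travel": [0,0,0],"twist": [0,0,0]},{"hand": 2,"travel": [0,0,0],"twist": [0,0,0]}]}}

```text
time: 12.72
position: [0.5108, 0.0188, 0.1291]
tool_rot: [-0.101, 0.995, 0.0, -0.0]
ft_force: [-0.3, 0.1, -0.9]
grip_width: 0.0333
grip_force: 60.0
```

Rim is at about 0.106, already around the stud's taper, with no contact force.

Request:
{"name": "move_arm", "arguments": {"commands": [{"hand": 2,"travel": [0,0,0.3],"twist": [0,0,0]},{"hand": 2,"travel": [0,0,0.3],"twist": [0,0,0]},{"hand": 2,"travel": [0,0,0],"twist": [0,0,0]},{"hand": 2,"travel": [0,0,0],"twist": [0,0,0]}]}}

```text
time: 13.05
position: [0.5107, 0.0187, 0.1231]
tool_rot: [-0.101, 0.995, 0.0, -0.0]
ft_force: [-0.1, -0.7, 0.4]
grip_width: 0.0331
grip_force: 60.0
```

Request:
{"name": "move_arm", "arguments": {"commands": [{"hand": 2,"travel": [0,0,0.3],"twist": [0,0,0]},{"hand": 2,"travel": [0,0,0.3],"twist": [0,0,0]},{"hand": 2,"travel": [0,0,0],"twist": [0,0,0]},{"hand": 2,"travel": [0,0,0],"twist": [0,0,0]}]}}

```text
time: 13.38
position: [0.5107, 0.0187, 0.1171]
tool_rot: [-0.101, 0.995, 0.0, -0.0]
ft_force: [-0.8, -0.3, -0.4]
grip_width: 0.0332
grip_force: 60.0
```

Request:
{"name": "move_arm", "arguments": {"commands": [{"hand": 2,"travel": [0,0,0.2],"twist": [0,0,0]},{"hand": 2,"travel": [0,0,0.2],"twist": [0,0,0]},{"hand": 2,"travel": [0,0,0],"twist": [0,0,0]},{"hand": 2,"travel": [0,0,0],"twist": [0,0,0]}]}}

```text
time: 13.72
position: [0.5108, 0.0187, 0.1132]
tool_rot: [-0.101, 0.995, 0.0, -0.0]
ft_force: [0.7, -0.8, -1.1]
grip_width: 0.0332
grip_force: 60.0
```

Request:
{"name": "move_arm", "arguments": {"commands": [{"hand": 2,"travel": [0,0,0.2],"twist": [0,0,0]},{"hand": 2,"travel": [0,0,0.2],"twist": [0,0,0]},{"hand": 2,"travel": [0,0,0],"twist": [0,0,0]}]}}

```text
time: 13.97
position: [0.5113, 0.0187, 0.1098]
tool_rot: [-0.101, 0.995, -0.0, 0.001]
ft_force: [-0.2, -0.1, -0.6]
grip_width: 0.0333
grip_force: 60.0
```

Request:
{"name": "move_arm", "arguments": {"commands": [{"hand": 2,"travel": [0,0,0.2],"twist": [0,0,0]},{"hand": 2,"travel": [0,0,0],"twist": [0,0,0]}]}}

```text
time: 14.13
position: [0.5111, 0.0188, 0.1074]
tool_rot: [-0.101, 0.995, 0.0, 0.0]
ft_force: [1.3, -0.2, -0.2]
grip_width: 0.0331
grip_force: 60.0
```

Request:
{"name": "move_arm", "arguments": {"commands": [{"hand": 2,"travel": [0,0,0.2],"twist": [0,0,0]},{"hand": 2,"travel": [0,0,0],"twist": [0,0,0]}]}}

```text
time: 14.3
position: [0.5104, 0.0187, 0.1046]
tool_rot: [-0.101, 0.995, 0.0, -0.001]
ft_force: [-0.4, 0.5, -6.7]
grip_width: 0.0333
grip_force: 60.0
```

```bash
python3 - <<'E'
from h import *
o,c=snap('wrist','w7.png'); s=robot.camera('scene'); t=robot.camera('top')
print(o['position'],o['ft_force'])
a=cv2.resize(c['frame'][120:300,180:380,::-1],(440,396),interpolation=cv2.INTER_CUBIC)
b=cv2.resize(s['frame'][150:260,230:330,::-1],(360,396),interpolation=cv2.INTER_CUBIC)
cv2.imwrite('pics/c7.png',np.hstack([a,b]))
E
```

```text
[0.51037747 0.01874335 0.10456603] [-0.43370846  0.54850656 -6.70219426]
```

View pics/c7.png

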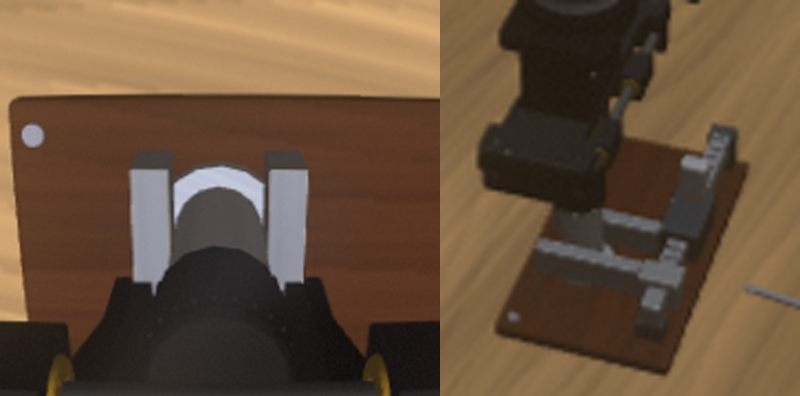

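The picture shows the cap over the stud, centred between the jaws, with the spindle upright and the jaw still shut. I'll continue in 1 mm steps.

Request:
{"name": "move_arm", "arguments": {"commands": [{"hand": 2,"travel": [0,0,0],"twist": [0,0,0]}]}}

```text
time: 14.53
position: [0.5102, 0.0187, 0.1045]
tool_rot: [-0.101, 0.995, 0.0, -0.001]
ft_force: [0.5, 0.7, -6.4]
grip_width: 0.0329
grip_force: 60.0
```

Request:
{"name": "move_arm", "arguments": {"commands": [{"hand": 2,"travel": [0,0,0.1],"twist": [0,0,0]},{"hand": 2,"travel": [0,0,0],"twist": [0,0,0]}]}}

```text
time: 14.7
position: [0.5107, 0.0187, 0.1041]
tool_rot: [-0.101, 0.995, 0.0, -0.0]
ft_force: [-0.8, -0.0, -4.6]
grip_width: 0.0333
grip_force: 60.0
```

Request:
{"name": "move_arm", "arguments": {"commands": [{"hand": 2,"travel": [0,0,0.1],"twist": [0,0,0]},{"hand": 2,"travel": [0,0,0],"twist": [0,0,0]}]}}

```text
time: 14.87
position: [0.511, 0.0187, 0.1034]
tool_rot: [-0.101, 0.995, -0.0, 0.0]
ft_force: [-0.1, 0.4, -3.0]
grip_width: 0.0333
grip_force: 60.0
```

Request:
{"name": "move_arm", "arguments": {"commands": [{"hand": 2,"travel": [0,0,0.1],"twist": [0,0,0]},{"hand": 2,"travel": [0,0,0.1],"twist": [0,0,0]},{"hand": 2,"travel": [0,0,0],"twist": [0,0,0]}]}}

```text
time: 15.12
position: [0.5113, 0.0186, 0.1015]
tool_rot: [-0.101, 0.995, -0.0, 0.0]
ft_force: [-0.6, 0.4, -0.8]
grip_width: 0.0334
grip_force: 60.0
```

Request:
{"name": "move_arm", "arguments": {"commands": [{"hand": 2,"travel": [0,0,0.1],"twist": [0,0,0]},{"hand": 2,"travel": [0,0,0],"twist": [0,0,0]}]}}

```text
time: 15.28
position: [0.5114, 0.0186, 0.1012]
tool_rot: [-0.101, 0.995, -0.0, 0.001]
ft_force: [-0.3, 0.3, 6.1]
grip_width: 0.0333
grip_force: 60.0
```

Request:
{"name": "move_arm", "arguments": {"commands": [{"hand": 2,"travel": [0,0,0.1],"twist": [0,0,0]},{"hand": 2,"travel": [0,0,0],"twist": [0,0,0]}]}}

```text
time: 15.45
position: [0.5114, 0.0186, 0.1012]
tool_rot: [-0.101, 0.995, -0.0, 0.001]
ft_force: [-2.7, 1.3, 13.3]
grip_width: 0.0331
grip_force: 60.0
```

Request:
{"name": "move_arm", "arguments": {"commands": [{"hand": 2,"travel": [0,0,0.1],"twist": [0,0,0]},{"hand": 2,"travel": [0,0,0],"twist": [0,0,0]},{"hand": 2,"travel": [0,0,0],"twist": [0,0,0]}]}}

```text
time: 15.7
position: [0.5115, 0.0187, 0.1011]
tool_rot: [-0.101, 0.995, -0.0, 0.001]
ft_force: [-3.8, -0.1, 20.8]
grip_width: 0.0331
grip_force: 60.0
```

Request:
{"name": "move_arm", "arguments": {"commands": [{"hand": 2,"travel": [0,0,0.1],"twist": [0,0,0]},{"hand": 2,"travel": [0,0,0],"twist": [0,0,0]},{"hand": 2,"travel": [0,0,0],"twist": [0,0,0]},{"hand": 2,"travel": [0,0,0],"twist": [0,0,0]}]}}

```text
time: 16.03
position: [0.5116, 0.0187, 0.1011]
tool_rot: [-0.101, 0.995, -0.0, 0.001]
ft_force: [-4.9, 0.5, 27.5]
grip_width: 0.0336
grip_force: 60.0
```

The stop is rigid at 0.101 m, which is shoulder 0.078 plus grasp offset 0.023, and it holds at 27 N. So the cap is fully home; handing in.

```bash
python3 -c "
from rig import robot
print(robot.hand_in())"
```

```text
the job is handed in; nothing more can be done
None
```

The job is handed in, with no verdict returned: the jaw is shut on the spindle (held at about 13 N), and the leftmost ribbed cap sits rigidly at shoulder height, still gripped and pressed with about 27 N. I inferred the click from the force turning to a downward pull and did not see the expected 8–20 N peak before it.

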